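Square up the guest book on the welcome table

ROBOT

A 6-joint arm with a two-finger parallel gripper is mounted at the origin on the work surface. World frame = base frame: x ahead of the robot, y to its left, z up, the work surface at z = 0. Lengths are in m, angles in rad, forces in N, time in s.
With the tool pointing down it reaches from about 0.35 to 0.725 m from the base axis. Payload 4.3 kg.
Tool frame: the origin (TCP) lies midway between the tips of the shut fingers; the grasp point (between the pads) lies 19 mm behind it; x points along the fingers, z is the direction in which the jaws open and shut, and the axes are right-handed (so a half turn about x gives the same grasp; the last joint's range is limited). The gripper opens to 85 mm and grips with 20 to 120 N. Pads are 22 mm wide; open, the fingers measure 114 mm over their backs; the gripper's body (76 mm by 85 mm) begins 54 mm behind the grasp point. The pads swing forward as they close: fully open they stand 13 mm farther back than shut.
Start: joints at [1.195, 0.377, 0.081, 1.274, 0, 1.46], TCP at [0.151, 0.555, 0.231] pointing down, gripper open.
Joint ranges: [-2.72, 2.72], [-0.84, 1.66], [-1.02, 1.22], [-1.77, 2.12], [-1.37, 1.28], [-3.14, 3.14]. Speed limits (rad/s): [2.57, 2.57, 3.14, 3.14, 3.14, 3.14].

INTERFACE

Orientations are given as a unit quaternion [w, x, y, z].
In Python, from cell import env gives the robot as it stands. Calls block until the motion is done:
- env.move_pose(position, orientation): joint-space move of the TCP to a pose.
- env.servo_line(position, rot=None, max_speed=0.15, stop_force=None): straight line of the TCP; rot=None keeps the orientation; max_speed is the mean speed in m/s. With stop_force (N) it stops when the force on the tool has changed by that much, and returns True; else False.
- env.move_joints(angles): joint-space move.
- env.command_gripper(opening, force=None): finger opening in m; force is the grip in N (None keeps the last); returns when the fingers have stopped.
- env.dwell(seconds).
- env.solve_ik(position, orientation): joint angles nearest the present ones, or None.
- env.camera(name): name is "scene" or "top"; returns the picture (400x640x3 uint8, red, green, blue); there is no depth.
- env.get_calibration(name): a dict with "mtx" (3x3 intrinsics, pixels), "k1" (the pictures are not rectified: a ray, as slopes to the right and down, at radius r is drawn at 1 + k1 r^2 times it, then the intrinsics apply), "R" (3x3) and "t" (3): a world point X has camera coordinates R X + t. Camera axes: x right, y down, z forward; pixel columns grow to the right and rows downward; lengths in m; the calibration is good to about 2 mm. A picture is of the moment at which its call begins. get_calibration takes no time and is no camera call.
A pose or a line that the arm cannot do raises env.Unreachable and nothing moves.
- env.close_job(): hands the job in, once; it reports no verdict.
Readings, each from a call of its own:
- env.get_time_s(): time.
- env.get_joint_positions(): joint angles.
- env.get_joint_vel(): joint speeds.
- env.get_effort(): joint torques, N m.
- env.get_tool_pos(): TCP position.
- env.get_eef_rot(): TCP orientation.
- env.get_ft_force(): force on the tool from outside, world axes, zero at the start.
- env.get_moment(): the same for the moment, N m.
- env.get_opening(): finger opening in m.
Only numpy, scipy, OpenCV 4.12 (cv2) and the standard library are available. Lean on these libraries where they do the work, as an engineer would, in place of code of your own. Each camera call takes 0.05 s, during which the arm holds its last target. There are 200 camera calls.

TASK

Put the guest book in its place on the welcome table by pushing it along the table top with the fingers: its left side should end flat against the long side of the white mail tray and its far side flat against the grey cash box, snug and square in the corner. Do not pick up or tip the book, do not shove the cash box out of its place, and leave the cup, the hand bell and the round case where they are.

Things in the scene. Friction and masses are not known exactly. Their poses are not given: they have to be found in the camera images.
- guest_book: closed hardback book lying flat, loose: dark brown cover with brass lines, pale pages; 150 mm along its x, 205 mm along its y, 28 mm thick, 0.3 to 0.65 kg. Origin: centre of underside; x to its far side (away from the robot), y to its left side (towards the tray), z up. Starts up to 0.3 rad from square, centre 60 to 140 mm right of and 35 to 110 mm nearer the robot than its final place
- book_left_side (a point): middle of the book's left (+y) side, at half its thickness; this side goes against the tray
- book_far_side (a point): middle of the book's far (+x) side, at half its thickness; this side goes against the cash box
- tray: long white open-topped plastic mail tray with papers and wooden handles in it, standing on the left of the table, fixed; 530 mm along its x, 270 mm along its y, 105 mm high, with straight upright sides. Origin at the centre of its underside; x runs along its length, away from the robot, y to the left, z up
- tray_side (a point): middle of the foot of the tray's right-hand long side (the flat upright face at tray y = -135 mm), at table height; axes as the tray's
- box_face (a point): grey painted steel cash box, 120 mm along its x, 160 mm along its y, 80 mm high, with a wire handle on the lid up to 101 mm; loose but heavy (2.4 kg). It stands 4 mm off the right-hand side of the tray and square to it. This point is the middle of the foot of its flat upright near face (the one towards the robot, 160 mm wide), which the book goes against; axes as the tray's, the box reaches from this point 120 mm along +x
- cup: clear plastic cup, 74 mm across, 90 mm high, standing to the right of the work; leave alone. Origin at the centre of its underside
- bell: brass hand bell with a dark turned-wood handle, 68 mm across its foot, 132 mm high, standing to the right of the work; leave alone. Origin at the centre of its underside
- case: round leather-dark case lying on its side with wooden end rings, 320 mm along its x, 76 mm across, far to the right; leave alone. Origin under its middle at table height
There are look-alikes about, which are no part of the job. Several things look just like the part that bears box_face: the one meant starts farthest to the robot's left.

How it is judged:
At the end, for the whole second after the job is handed in: the guest book lies flat and still on the table, the middle of its left side within 7 mm of the tray's side and the middle of its far side within 7 mm of the cash box's near face, square to the tray within 0.05 rad, with the cash box within 15 mm of where it stood and turned less than 0.08 rad (y of book_left_side in the frame of tray_side between -0.007 and 0.005 m and x of book_far_side in the frame of box_face between -0.007 and 0.005 m and angle between the x axis of box_face and the x axis of tray, either way round below 0.08 rad and angle between the y axis of guest_book and the y axis of tray, either way round below 0.05 rad and height (world z) of guest_book below 0.004 m and angle between guest_book's own z axis and vertical below 0.03 rad and distance of box_face from where it was at the start of the episode below 0.015 m and linear speed of guest_book below 0.01 m/s); the robot touches nothing.
It fails at once if the book is lifted (15 mm) or tipped (0.15 rad) (height (world z) of guest_book above 0.015 m or angle between guest_book's own z axis and vertical above 0.15 rad).
It fails at once if the cash box is shoved more than 15 mm (distance of box_face from where it was at the start of the episode above 0.015 m).
It fails at once if the cup, hand bell or case is moved more than 25 mm or knocked over (distance of any of cup, bell, case from where it was at the start of the episode above 0.025 m or angle between any of cup, bell, case's own z axis and vertical above 0.3 rad).
It also fails if it takes over 48 s, if anything falls off the work surface, if the arm or the gripper's body presses on something with over 40 N, if the wrist force passes 120 N, or if a joint passes its speed limit or range.

## Working session

There is one attempt and no reset: what is moved stays moved. The work goes in short steps, each a Python script; the robot and the scene stay as the last script left them, time stands still between calls to the robot, and variables do not carry over. Pictures are saved under pics/ and viewed, about 8 in all and at most 12, crops included, and the job is handed in when it is done.

```bash
mkdir -p pics; ls
python3 - <<'E'
from cell import env
import cv2,numpy as np
for n in("top","scene"):
    im=env.camera(n); cv2.imwrite(f"pics/{n}0.png",im[:,:,::-1])
    c=env.get_calibration(n); print(n,c)
print(env.get_time_s(),env.get_eef_rot())
E
```

```text
pics
top {'mtx': array([[393.14466237,   0.        , 321.8040845 ],
       [  0.        , 393.14466237, 197.54961155],
       [  0.        ,   0.        ,   1.        ]]), 'k1': -0.09600198966759156, 'R': array([[ 0.01793469, -0.99968452,  0.01758442],
       [-0.99887133, -0.01868821, -0.04366709],
       [ 0.04398193, -0.01678142, -0.99889137]]), 't': array([-0.03448327,  0.55538724,  1.00489478])}
scene {'mtx': array([[387.44471481,   0.        , 322.20566145],
       [  0.        , 387.44471481, 197.40939086],
       [  0.        ,   0.        ,   1.        ]]), 'k1': -0.06933134803586938, 'R': array([[-0.85639866,  0.51628979, -0.00511729],
       [ 0.41181859,  0.67706122, -0.60991274],
       [-0.311427  , -0.52443585, -0.79245206]]), 't': array([ 0.50774941, -0.19338846,  1.35055564])}
0.1 [ 0.56127803 -0.42967487  0.56240198  0.42901107]
```

View pics/top0.png

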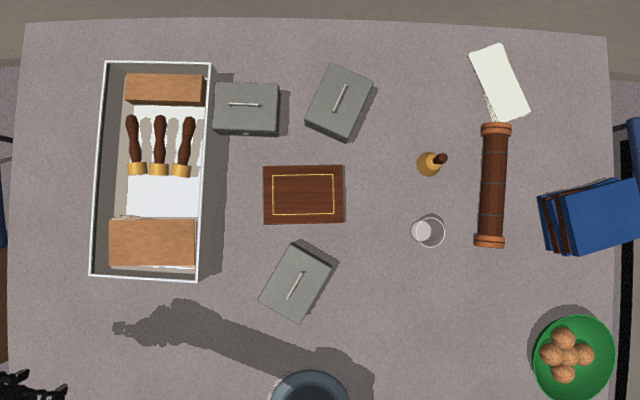

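View pics/scene0.png

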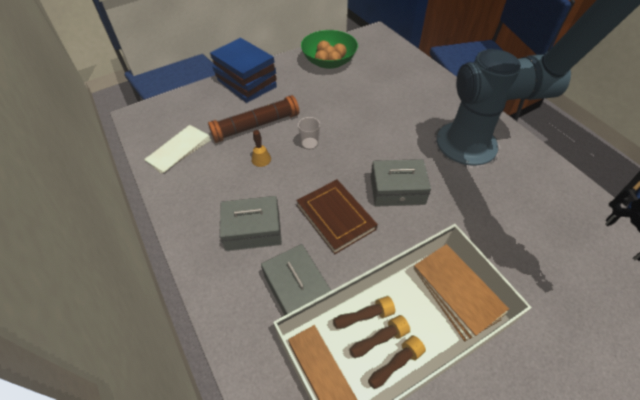

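The top view shows three grey boxes: A at px (246,108), hard by the tray; B at (339,102); C at (295,283), near the robot. The leftmost, A, is the one meant, and it touches the tray as described. The only brown book is at (304,194); the blue books at (590,215) don't match. Box C could get in the way of the gripper.

```bash
cat > h.py <<'E'
import cv2,numpy as np
from cell import env
def cast(n,px,z):
    c=env.get_calibration(n);px=np.asarray(px,float).reshape(-1,2)
    K=c["mtx"];d=np.c_[(px[:,0]-K[0,2])/K[0,0],(px[:,1]-K[1,2])/K[1,1]]
    u=d.copy()
    for _ in range(20): u=d/(1+c["k1"]*(u**2).sum(1,keepdims=True))
    r=np.c_[u,np.ones(len(u))]@c["R"]; o=-c["R"].T@c["t"]
    return (o+r*((z-o[2])/r[:,2:]))[:,:2]
def project(n,X):
    c=env.get_calibration(n);p=np.atleast_2d(X)@c["R"].T+c["t"];u=p[:,:2]/p[:,2:]
    u=u*(1+c["k1"]*(u**2).sum(1,keepdims=True));return u@c["mtx"][:2,:2].T+c["mtx"][:2,2]
def blob(mask,roi):
    x0,y0,x1,y1=roi;m=np.zeros(mask.shape,np.uint8);m[y0:y1,x0:x1]=mask[y0:y1,x0:x1]*255
    m=cv2.morphologyEx(m,cv2.MORPH_OPEN,np.ones((3,3)))
    cs,_=cv2.findContours(m,cv2.RETR_EXTERNAL,cv2.CHAIN_APPROX_NONE)
    return max(cs,key=cv2.contourArea).reshape(-1,2)
def rect(P):
    c,s,a=cv2.minAreaRect((P*1000).astype(np.float32))
    a=(a+45)%90-45
    b=cv2.boxPoints((c,s,0 if False else cv2.minAreaRect((P*1000).astype(np.float32))[2]))
    R=np.array([[np.cos(np.radians(a)),np.sin(np.radians(a))],[-np.sin(np.radians(a)),np.cos(np.radians(a))]])
    q=b@R.T
    return np.array(c)/1000,np.ptp(q,axis=0),np.radians(a),b/1000   # centre, (x size,y size) mm, yaw
def bookpose(im,roi=(200,120,360,245)):
    i=im.astype(int); m=(i[:,:,0]-i[:,:,2]>28)
    return rect(cast("top",blob(m,roi),0.028))
E
python3 - <<'E'
from h import *
im=env.camera("top");i=im.astype(int)
print("book",bookpose(im))
hsv=cv2.cvtColor(im,cv2.COLOR_RGB2HSV)
for p in [(246,120),(246,95),(230,150),(204,150),(211,150),(207,150),(102,150)]: print(p,im[p[1],p[0]])
print([tuple(im[180,x]) for x in range(196,222)])
print([tuple(im[y,250]) for y in range(126,150)])
cv2.imwrite("pics/crop.png",cv2.resize(im[50:300,80:360,::-1],None,fx=2.4,fy=2.4,interpolation=cv2.INTER_CUBIC))
E
```

```text
book (array([0.56335742, 0.02460225]), array([150.42734332, 203.98812079]), np.float64(0.038378152840048585), array([[ 0.48428574,  0.12363534],
       [ 0.49211252, -0.08020256],
       [ 0.64242905, -0.07443085],
       [ 0.6346023 ,  0.12940706]], dtype=float32))
(246, 120) [136 135 129]
(246, 95) [127 125 121]
(230, 150) [149 141 138]
(204, 150) [202 205 205]
(211, 150) [97 94 86]
(207, 150) [97 91 86]
(102, 150) [91 86 78]
[(np.uint8(227), np.uint8(229), np.uint8(232)), (np.uint8(229), np.uint8(230), np.uint8(234)), (np.uint8(230), np.uint8(232), np.uint8(235)), (np.uint8(223), np.uint8(224), np.uint8(226)), (np.uint8(208), np.uint8(210), np.uint8(214)), (np.uint8(226), np.uint8(228), np.uint8(230)), (np.uint8(207), np.uint8(209), np.uint8(211)), (np.uint8(134), np.uint8(132), np.uint8(128)), (np.uint8(92), np.uint8(85), np.uint8(79)), (np.uint8(96), np.uint8(93), np.uint8(83)), (np.uint8(101), np.uint8(94), np.uint8(89)), (np.uint8(102), np.uint8(92), np.uint8(89)), (np.uint8(100), np.uint8(93), np.uint8(87)), (np.uint8(99), np.uint8(94), np.uint8(87)), (np.uint8(102), np.uint8
[... 922 characters left out ...]
np.uint8(53), np.uint8(55), np.uint8(50)), (np.uint8(124), np.uint8(114), np.uint8(113)), (np.uint8(157), np.uint8(143), np.uint8(142)), (np.uint8(152), np.uint8(141), np.uint8(141)), (np.uint8(151), np.uint8(143), np.uint8(139)), (np.uint8(149), np.uint8(140), np.uint8(139)), (np.uint8(150), np.uint8(140), np.uint8(138)), (np.uint8(151), np.uint8(141), np.uint8(138)), (np.uint8(147), np.uint8(138), np.uint8(135)), (np.uint8(152), np.uint8(141), np.uint8(141)), (np.uint8(146), np.uint8(137), np.uint8(132)), (np.uint8(149), np.uint8(140), np.uint8(137)), (np.uint8(147), np.uint8(139), np.uint8(136)), (np.uint8(145), np.uint8(137), np.uint8(133)), (np.uint8(141), np.uint8(131), np.uint8(130))]
```

View pics/crop.png

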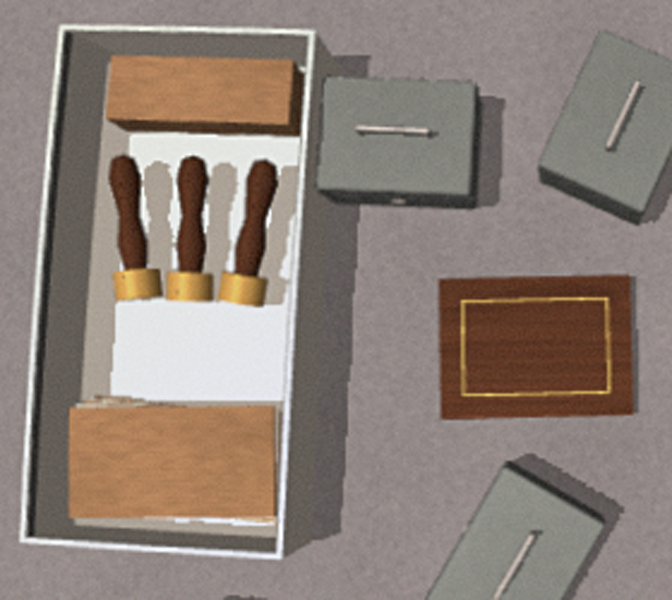

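Run:
```python
from h import *
im=env.camera("top");g=cv2.GaussianBlur(im,(1,1),0).astype(int).sum(2)/3
# tray rim outer edge: last strong bright->dark step per row
P=[]
for r in list(range(145,275,3)):
    row=g[r,190:222]; k=np.argmin(np.diff(row)); a,b=row[max(k-1,0)],row[k+2]
    h=(a+b)/2; j=[q for q in range(max(k-1,0),k+2) if row[q]>=h>row[q+1]][0]
    P.append((190+j+(row[j]-h)/(row[j]-row[j+1]),r))
W=cast("top",P,.105); vx,vy,x0,y0=cv2.fitLine(W.astype(np.float32),cv2.DIST_HUBER,0,.001,.001).ravel()
yaw=np.arctan2(vy*np.sign(vx),abs(vx)); print("tray line yaw",yaw,"y at x=.6",y0+vy/vx*(.6-x0),"resid",np.abs((W-[x0,y0])@[-vy,vx]).max())
for x0_,x1_,ya,yb,z,nm in[(224,276,124,134,.08,"top near edge"),(224,274,131,142,0,"foot")]:
    Q=[]
    for c in range(x0_,x1_,2):
        col=g[ya:yb,c];d=np.diff(col);k=np.argmin(d) if z else np.argmax(d)
        h=(col[max(k-1,0)]+col[min(k+2,len(col)-1)])/2
        for q in range(max(k-1,0),min(k+2,len(col)-1)):
            if (col[q]-h)*(col[q+1]-h)<=0: Q.append((c,ya+q+(h-col[q])/(col[q+1]-col[q])));break
    V=cast("top",Q,z);vx,vy,a,b=cv2.fitLine(V.astype(np.float32),cv2.DIST_HUBER,0,.001,.001).ravel()
    print(nm,"normal yaw",np.arctan(-vx/vy),"x at y=.13",a+vx/vy*(.13-b),"resid",np.abs((V-[a,b])@[-vy,vx]).max())
# corners by eye: box A top, box C top
for nm,pts,z in[("A",[(316,192),(322,76),(479,82),(474,208)],.08),("C",[(510,465),(605,522)],.08),("B",[(540,172),(640,218),(605,30)],.08),("tray",[(62,27),(315,32),(281,557),(22,541)],.105)]:
    print(nm,cast("top",np.array(pts)/2.4+[80,50],z).round(3).tolist())
for p in [(.56,-.12),(.5,.1)]:
    pass
```

```text
tray line yaw -0.028409446 y at x=.6 0.2594027 resid 0.0005610144660857339
top near edge normal yaw -0.026503043 x at y=.13 0.71513486 resid 0.0010392602276930395
foot normal yaw -0.02678235 x at y=.13 0.7154785 resid 0.008685283150170548
A [[0.713, 0.249], [0.835, 0.248], [0.831, 0.086], [0.699, 0.087]]
C [[0.44, 0.045], [0.385, -0.051]]
B [[0.738, 0.021], [0.693, -0.081], [0.889, -0.043]]
tray [[0.88, 0.518], [0.872, 0.251], [0.347, 0.267], [0.354, 0.533]]
```

Tray side: yaw −0.028, y = 0.259 at x = 0.6. Box A near face: yaw −0.027, x = 0.715 at y = 0.13. The box is square to the tray, and the sizes check out (tray 0.53 × 0.27, box 0.12 × 0.16, book 150 × 204 mm). The book centre has to go from (0.563, 0.025) to about (0.64, 0.157). I'll push left first with two open fingers, then forward.

```bash
cat >> h.py <<'E'
from scipy.spatial.transform import Rotation as Rn
yaw=-0.0275
u=np.array([np.cos(yaw),np.sin(yaw),0]);v=np.array([-np.sin(yaw),np.cos(yaw),0])
def quat(z):
    x=np.array([0,0,-1.]);q=Rn.from_matrix(np.c_[x,np.cross(z,x),z]).as_quat();return q[[3,0,1,2]]
def best(p,z):
    o=[]
    for s in(1,-1):
        j=env.solve_ik(p,quat(s*z))
        if j is not None:o.append((abs(j[5]),s,j))
    o.sort(key=lambda t:t[0]);print([(round(a,2),s) for a,s,_ in o]);return quat(o[0][1]*z)
E
python3 - <<'E'
from h import *
c=np.array([.563,.025,0])
p0=c-v*.150
q=best([p0[0],p0[1],.0],u)
env.command_gripper(.07,20)
env.move_pose([p0[0],p0[1],.22],q)
env.servo_line([p0[0],p0[1],.03],max_speed=.2)
print("down",env.servo_line([p0[0],p0[1],.0],max_speed=.05,stop_force=8),env.get_tool_pos(),env.get_ft_force())
f=p0+v*(.0435+.006-p0[1])
print("stop",env.servo_line([f[0],f[1],0],max_speed=.06,stop_force=12),env.get_tool_pos(),env.get_ft_force(),env.get_opening(),env.get_time_s())
im=env.camera("top");cv2.imwrite("pics/t1.png",im[:,:,::-1])
E
```

```text
[(np.float64(1.27), 1), (np.float64(1.87), -1)]
down False [ 5.58857685e-01 -1.24933557e-01 -8.27841332e-05] [-0.36006656 -0.67254734  0.66987631]
stop False [5.63692725e-01 4.80066481e-02 2.65735068e-05] [ 0.35923481 -5.71350125 -0.71413062] 0.07026656888908488 8.2083
```

View pics/t1.png

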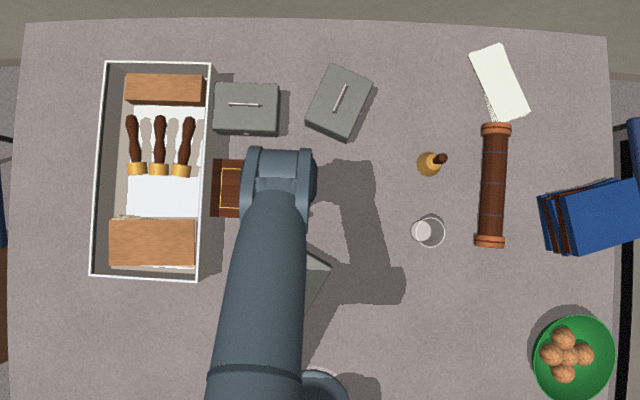

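The book's left end at px (211,188) is at or very near the tray wall (the foot lies around x≈208–211). I'll press gently until the force stop, then back off and push forward.

Run:
```python
from h import *
p=np.array(env.get_tool_pos());f=p+v*.015;f[2]=0
print("stop",env.servo_line(f,max_speed=.03,stop_force=10),env.get_tool_pos(),env.get_ft_force())
p=np.array(env.get_tool_pos())
env.servo_line(p-v*.03,max_speed=.1);b=p-v*.03
env.servo_line([b[0],b[1],.22],max_speed=.25)
# near-side start: over clear ground nearer the robot
s=np.array([.445,.165,.22]);q=best([s[0],s[1],0],v)
env.move_pose(s,q)
im=env.camera("top");cv2.imwrite("pics/t2.png",im[:,:,::-1]);print("book",bookpose(im)[:3])
sc=env.camera("scene");cv2.imwrite("pics/s2.png",sc[:,:,::-1]);print(env.get_time_s())
```

```text
stop True [ 5.63661080e-01  4.77322228e-02 -1.75041570e-04] [-0.20998175 -1.15299798  1.14933875]
[(np.float64(0.25), 1), (np.float64(2.89), -1)]
book (array([0.57434869, 0.15717593]), array([150.63050531, 204.7455913 ]), np.float64(-0.027835093397399188))
11.2583
```

View pics/t2.png

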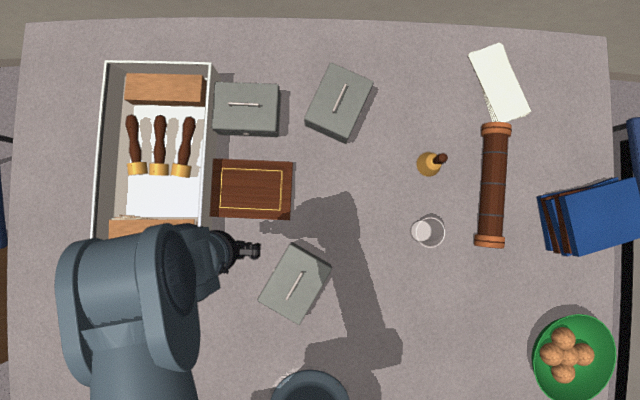

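The book is flat against the tray (its left side computes to y = 0.2596 against the tray's 0.2601; yaw −0.0278). Next is the forward push.

Run:
```python
from h import *
p=np.array(env.get_tool_pos());
env.servo_line([p[0],p[1],.03],max_speed=.2);env.servo_line([p[0],p[1],0],max_speed=.05,stop_force=8)
p[2]=0
print("fwd",env.servo_line(p+u*(.549-p[0]),max_speed=.05,stop_force=14),env.get_tool_pos(),env.get_ft_force())
p=np.array(env.get_tool_pos());p[2]=0
print("slow",env.servo_line(p+u*.012,max_speed=.012,stop_force=6),env.get_tool_pos(),env.get_ft_force())
p=np.array(env.get_tool_pos());b=p-u*.035
env.servo_line(b,max_speed=.1);env.servo_line([b[0],b[1],.22],max_speed=.25)
# clear the view to the right/near
q=best([.42,-.12,.22],u);env.move_pose([.42,-.12,.25],q)
im=env.camera("top");cv2.imwrite("pics/t3.png",cv2.resize(im[60:260,180:380,::-1],None,fx=3,fy=3,interpolation=cv2.INTER_CUBIC))
r=bookpose(im,(200,120,320,245));print("book",r[:3]);c=np.r_[r[0],0]
a=c+.1025*v;d=c+.075*u
print("left gap",a[1]-(.2594-.0284*(a[0]-.6)),"far gap",d[0]-(.7152+.027*(d[1]-.13)),env.get_time_s())
```

```text
fwd False [5.48901073e-01 1.61748964e-01 8.89950625e-05] [-1.41383213 -0.65299786 -0.68613053]
slow True [ 0.55381293  0.16143568 -0.00057574] [-1.59629343 -0.75881318 -0.3266591 ]
[(np.float64(1.17), 1), (np.float64(1.97), -1)]
book (array([0.64049109, 0.15523352]), array([150.65983394, 204.73785113]), np.float64(-0.025867549984048648))
left gap -0.0004752455279403711 far gap -0.0003628932930169748 18.6417
```

View pics/t3.png

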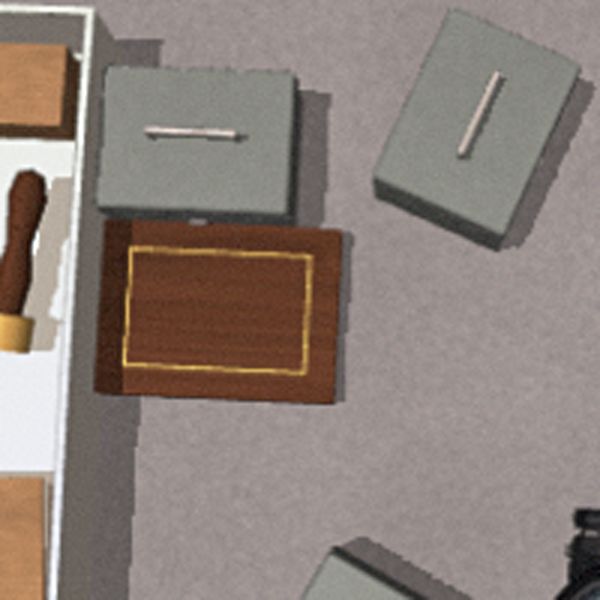

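The crop shows the book at (220,315), snug under box A and against the tray. The measured gaps are under 1 mm on both sides, the yaw is within 0.002 of the tray's, the box has not visibly moved, and the gripper is clear of everything. Handing in.

```bash
python3 -c "
from cell import env
print(env.get_ft_force(),env.get_time_s());env.close_job()"
```

```text
[-0.45254244  0.00888499  0.22790815] 18.6417
the job is handed in; nothing more can be done
```

I pushed the guest book into the corner with two open fingers: first left against the tray until the force rose, then forward against the leftmost cash box. I handed it in at 18.6 s.

- **Book position:** in the final top picture its left side was about 0.5 mm from the tray and its far side about 0.4 mm from the box. It was square to the tray within about 0.003 rad. These figures carry the camera calibration's error of about 2 mm.
- **Cash box:** the far gap was measured against where the box face stood before the push. I did not measure the box again afterwards, but it showed no visible shift.
- **Cup, bell and case:** the arm never went near them. The last close crop did not show them, so I did not re-check their positions.
- **Failed or disagreeing checks:** none. The first left push reached its commanded end without tripping the force stop, and a second short press confirmed contact with the tray.

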